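# Find the loaded sample tin by its weight

## Robot

A 6-joint arm with a two-finger parallel gripper is mounted at the origin on a cart in front of the work surface, level with it; the furniture and walls round the work are solid. World frame = base frame: x ahead of the robot, y to its left, z up, the work surface at z = 0. Lengths are in m, angles in rad, forces in N, time in s.
With the tool pointing down it reaches from about 0.35 to 0.8 m from the base axis. Payload 7.3 kg.
Tool frame: the origin (TCP) lies midway between the tips of the shut fingers; the grasp point (between the pads) lies 19 mm behind it; z points along the fingers, y is the line along which they close (so a half turn about z gives the same grasp; the last joint's range is limited). The gripper opens to 85 mm and grips with 20 to 120 N. Pads are 22 mm wide; open, the fingers measure 114 mm over their backs; the gripper's body (76 mm by 85 mm) begins 54 mm behind the grasp point. The pads swing forward as they close: fully open they stand 13 mm farther back than shut.
Start: joints at [1.091, 0.342, 1.524, -0, 1.275, -0.146], TCP at [0.172, 0.496, 0.201] pointing down, gripper open.
Joint ranges: [-2.53, 2.53], [-0.77, 2.02], [0.04, 2.7], [-1, 4.14], [0.28, 2.66], [-3.11, 3.11]. Speed limits (rad/s): [2.57, 2.57, 3.14, 3.14, 3.14, 3.14].

## Interface

Orientations are given as a unit quaternion [w, x, y, z].
In Python, from workcell import manip, cams, workorder gives the robot as it stands.
- The arm moves only by the shell command python3 -m inch 'ROWS' [OPENING] [FORCE]. ROWS is JSON, a list that holds one entry, the list of rows, each a list of 4 numbers: the shift along the world's x, y, z in mm, then the turn about the world's z in degrees. A call has 1 to 20 rows; each row shifts and turns the commanded pose from where the row before left it; what a row does not reach is not made up. A row lasts 1/10 s, in which the tool goes at most 50 mm and 8.59 degrees, less where a joint would pass 70% of its speed; a pose out of reach is approached as far as the arm can. A call with a gripper value outside its range is refused whole. OPENING is the opening, from 0 (shut) to 1 (fully open), set as the call begins (- or left out, the last holds). The fingers move at their own pace and stop on an object; FORCE is the grip in N (left out, the last holds). Time passes only in rows, so rows that do not move let the fingers close. It gives the time, the measured TCP pose, the force, the opening and the grip force at its end, in the units of the state.
- manip.sense(): the state, without advancing time (a new reading comes with each control period).
- cams.camera(name): name is "scene" or "top"; returns (picture, depth): 384x512x3 uint8, blue, green, red; 384x512 float32, m along the optical axis (not along the pixel's ray), 0 where there is no reading.
- cams.get_calibration(name): a dict with "fovy" (degrees; the focal length in pixels is half the picture's height over the tangent of half this angle, whatever the lens; pixels are square), "cx", "cy" (the principal point, pixels), "position" and "rotation" of the camera in the world. Camera axes: x right, y down, z forward; pixel columns grow to the right and rows downward; lengths in m; the calibration is good to about 2 mm. A picture is of the moment at which its call begins. get_calibration takes no time and is no camera call.
- workorder.job_done(): hands the job in; it is judged then, once.
The state is a dict: "time_s": time; "joint_positions": joint angles; "joint_velocities": joint speeds; "tau": joint torques, N m; "tcp_pos": TCP position; "orientation": TCP orientation; "force": force on the tool from outside, world axes, zero at the start; "moment": the same for the moment, N m; "opening": opening from 0.0 (shut) to 1.0 (fully open); "gripper_force": force on a finger pad.
Only numpy, scipy, OpenCV 4.12 (cv2) and the standard library are available. Lean on these libraries where they do the work, as an engineer would, in place of code of your own. Each camera call takes 0.05 s, during which the arm holds its last target. There are 200 camera calls.

## Task

Of the two sealed tins with the blue and the yellow lid, one holds a steel reference piece and is clearly heavier; only lifting tells which. Lift the blue-lidded tin a good 5 cm clear, set it back upright on the bench, then lift the yellow-lidded one just as clear; stand the lighter of the two squarely on top of the empty black-lidded tin, which stays standing on the bench, and finish by holding the heavier one up in the gripper, level and still, about 15 cm above the middle of the dark metal tray. The program ends while still holding it; leave the tape roll, tube rack, spray bottle and small beaker where they stand.

Things in the scene. Friction and masses are not known exactly. Their poses are not given: they have to be found in the camera images.
- blue_tin_mid (a point): centre (17 mm above its underside) of the tin with the blue lid: round metal tin, 54 mm across, 34 mm high, parallel sides, flat top and bottom; z axis up through the lid. Loose, under 0.6 kg; whichever of this and the yellow-lidded tin holds the steel is at least 0.15 kg heavier
- yellow_tin_mid (a point): centre (17 mm above its underside) of the tin with the yellow lid: round metal tin, 54 mm across, 34 mm high, parallel sides, flat top and bottom; z axis up through the lid. Loose, under 0.6 kg
- black_tin_mid (a point): centre (17 mm above its underside) of the empty tin with the black lid: round metal tin, 54 mm across, 34 mm high, parallel sides, flat top and bottom; z axis up through the lid. Loose, about 0.1 kg; it is the foot of the stack
- blue_tin: the blue-lidded tin; origin at the centre of its underside
- yellow_tin: the yellow-lidded tin; origin at the centre of its underside
- tray_floor (a point): middle of the inner floor (3 mm above the bench) of the fixed shallow square dark grey metal tray, 120x120 mm, rim 14 mm high
- tube_rack: yellow wire rack with two blue-capped tubes, 52x86 mm, 122 mm high; origin at the centre of its underside; a bystander
- spray_bottle: white spray bottle with blue head, 74x81 mm, 238 mm high; origin at the centre of its underside; a bystander
- beaker_glass: small clear beaker, 57 mm across, 70 mm high; origin at the centre of its underside; a bystander
- tape_roll: roll of tan tape lying flat, 104 mm across, 25 mm high; origin at the centre of its underside; a bystander
There are look-alikes about, which are no part of the job. Leave any brown or purple look-alike of the yellow_tin alone.

How it is judged:
By the outcome, as a careful person would: the job done as asked, in the order asked, and still so for the second after the job is handed in, while the arm keeps its last pose, push and grip.
It also fails if it takes over 72 s, if anything falls off the work surface, if the arm or the gripper's body presses on something with over 40 N, if the wrist force passes 120 N, or if a joint passes its speed limit or range.

## Working session

There is one attempt and no reset: what is moved stays moved. The work goes in short steps, Python scripts to look and compute and a shell command to move; the robot and the scene stay as the last step left them, time stands still between calls to the robot, and variables do not carry over. Pictures are saved under pics/ and viewed, at most 10 in all, crops included, and the job is handed in when it is done.

```bash
mkdir -p pics
cat > h.py <<'E'
import numpy as np,cv2
from workcell import manip,cams,workorder
def grab(n,tag):
    p,d=cams.camera(n); cv2.imwrite(f'pics/{n}_{tag}.png',p); np.savez(f'/tmp/{n}_{tag}.npz',p=p,d=d); return p,d
def world(n,u,v,z):
    c=cams.get_calibration(n); f=192/np.tan(np.radians(c['fovy'])/2)
    r=np.array(c['rotation'])@np.array([(u-c['cx'])/f,(v-c['cy'])/f,1]); o=np.array(c['position'])
    return o+r*(z-o[2])/r[2]
def dpt(n,u,v,d):
    c=cams.get_calibration(n); f=192/np.tan(np.radians(c['fovy'])/2)
    return np.array(c['rotation'])@(np.array([(u-c['cx'])/f,(v-c['cy'])/f,1])*d)+np.array(c['position'])
E
python3 - <<'E'
from h import *
for n in('top','scene'):
    grab(n,'0'); c=cams.get_calibration(n); print(n,c)
a=np.hstack([cv2.imread('pics/top_0.png')]); 
print(manip.sense())
E
```

```text
top {'fovy': 57.92506780078738, 'cx': 252.74135250121213, 'cy': 191.02994066827665, 'position': array([ 0.46679685, -0.01731027,  1.09408451]), 'rotation': array([ 0.04536808, -0.7028202 ,  0.70922832, -0.03131592])}
scene {'fovy': 50.183106014224144, 'cx': 256.23299867226706, 'cy': 190.9718059111669, 'position': array([-0.07058979, -0.71223522,  0.46047186]), 'rotation': array([-0.51839695,  0.77647539, -0.29769636,  0.19931744])}
{'time_s': 0.1, 'joint_positions': array([ 1.09099768e+00,  3.42651394e-01,  1.52492709e+00,  2.72406271e-05,
        1.27538170e+00, -1.45995161e-01]), 'joint_velocities': array([ 0.00093598, -0.00205433, -0.00396337,  0.0022554 ,  0.00036789,
       -0.00032059]), 'tau': array([ 8.26499090e-04, -4.34449196e+01, -2.46490574e+01, -2.86957920e-04,
        4.51750180e-03,  2.67056244e-06]), 'tcp_pos': array([0.17179452, 0.49567921, 0.20009438]), 'orientation': array([-2.22869308e-04,  1.66131826e-01,  9.86103315e-01, -6.46556321e-04]), 'force': array([-0.5935269,  0.0194442,  0.2231668]), 'moment': array([-0.01637632,  0.05074447,  0.02863058]), 'gripper_force': 0.0, 'opening': 1.0003557059443497}
```

View pics/top_0.png

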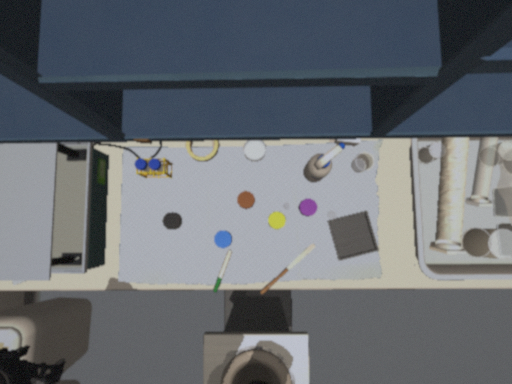

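View pics/scene_0.png

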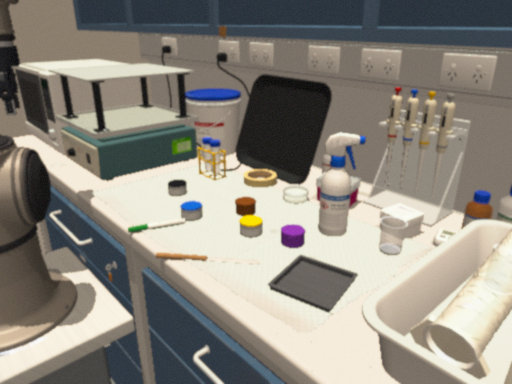

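Top view: blue lid (223,239), yellow (277,220) and black (172,220). Possible mix-ups are the brown tin (246,200), the purple tin (308,207), a white dish (254,150), the blue tube caps (141,164) and the yellow rack (155,170). The tray is at (353,235), with the tape at (202,147), bottle at (320,165) and beaker at (362,162). The scene view agrees: blue (191,210), yellow (251,226), black (177,187).

```bash
cat > fix.py <<'E'
s=open('h.py').read().replace("np.array(c['rotation'])","R(c['rotation'])")
s+='''
def R(q):
    from scipy.spatial.transform import Rotation
    return Rotation.from_quat([q[1],q[2],q[3],q[0]]).as_matrix()
B={'blue':((100,120,60),(125,255,255)),'yellow':((22,140,80),(35,255,255)),'black':((0,0,0),(180,255,70)),'brown':((0,100,40),(15,255,255)),'purple':((130,80,40),(160,255,255)),'tray':((0,0,0),(180,120,105))}
def find(n,p,col,uv,w=16):
    h=cv2.cvtColor(p,cv2.COLOR_BGR2HSV); m=cv2.inRange(h,*map(np.array,B[col]))
    k=np.zeros_like(m); k[max(0,uv[1]-w):uv[1]+w,max(0,uv[0]-w):uv[0]+w]=255; m&=k
    c=max(cv2.findContours(m,cv2.RETR_EXTERNAL,cv2.CHAIN_APPROX_NONE)[0],key=cv2.contourArea)
    return c
def cen(c):
    M=cv2.moments(c); return M['m10']/M['m00'],M['m01']/M['m00']
'''
open('h.py','w').write(s)
E
python3 fix.py
python3 - <<'E'
from h import *
for n,L in(('top',dict(blue=(223,239),yellow=(277,220),black=(172,220),brown=(246,200),purple=(308,207),tray=(353,235))),('scene',dict(blue=(191,208),yellow=(251,222),black=(177,184)))):
    z=np.load(f'/tmp/{n}_0.npz'); p,d=z['p'],z['d']
    for k,uv in L.items():
        c=find(n,p,k,uv,30 if k=='tray' else 14); u,v=cen(c); zz=.003 if k=='tray' else .034
        x,y,w,h=cv2.boundingRect(c)
        print(n,k,(round(u,1),round(v,1)),(w,h),cv2.contourArea(c),world(n,u,v,zz).round(4),dpt(n,u,v,d[int(round(v)),int(round(u))]).round(4), 'w',(np.linalg.norm(world(n,x,v,zz)-world(n,x+w,v,zz))).round(4))
        if k=='tray': print(cv2.boxPoints(cv2.minAreaRect(c)))
z=np.load('/tmp/top_0.npz');d=z['d']
for nm,u,v in(('bottle',320,165),('bottlehead',335,152),('rackcap',141,164),('rackcap2',155,164),('tape',202,158),('pen',222,265),('penw',228,255),('scalpel',300,255),('cab',258,120),('smallthing',286,206),('bench',200,260)): print(nm,dpt('top',u,v,d[v,u]).round(3))
p=z['p']; cv2.imwrite('pics/crop0.png',cv2.resize(p[185:285,150:390],None,fx=3.3,fy=3.3,interpolation=cv2.INTER_CUBIC))
E
```

```text
top blue (222.6, 238.6) (16, 16) 182.0 [0.438  0.0958 0.034 ] [0.4381 0.0957 0.0353] w 0.0486
top yellow (276.5, 219.9) (15, 15) 157.0 [ 0.4934 -0.0682  0.034 ] [ 0.4933 -0.0681  0.0376] w 0.0456
top black (172.2, 220.5) (17, 14) 176.0 [0.4942 0.2507 0.034 ] [0.4942 0.2502 0.0362] w 0.0523
top brown (245.6, 199.5) (16, 16) 169.5 [0.5566 0.0255 0.034 ] [0.5566 0.0255 0.034 ] w 0.0491
top purple (307.7, 206.9) (18, 17) 200.0 [ 0.532 -0.164  0.034] [ 0.532  -0.1639  0.0347] w 0.0547
top tray (352.6, 235.3) (49, 47) 1520.5 [ 0.4445 -0.3048  0.003 ] [ 0.4445 -0.3048  0.003 ] w 0.1512
[[327.87387 220.83533]
 [366.37534 210.0549 ]
 [377.41537 249.48367]
 [338.9139  260.2641 ]]
scene blue (190.7, 205.5) (20, 10) 120.5 [0.4322 0.0909 0.034 ] [0.433  0.0921 0.0333] w 0.05
scene yellow (250.2, 220.4) (22, 13) 197.5 [ 0.4884 -0.0708  0.034 ] [ 0.4884 -0.0709  0.034 ] w 0.0509
scene black (176.6, 183.4) (16, 6) 64.5 [0.4865 0.2443 0.034 ] [0.4872 0.2454 0.0335] w 0.0454
bottle [ 0.627 -0.172  0.222]
bottlehead [ 0.656 -0.207  0.238]
rackcap [0.654 0.321 0.122]
rackcap2 [0.653 0.28  0.124]
tape [0.689 0.162 0.025]
pen [0.358 0.1   0.016]
penw [0.388 0.081 0.015]
scalpel [ 0.386 -0.14   0.007]
cab [ 0.673 -0.016  0.452]
smallthing [ 0.537 -0.1    0.001]
bench [0.372 0.169 0.004]
```

View pics/crop0.png

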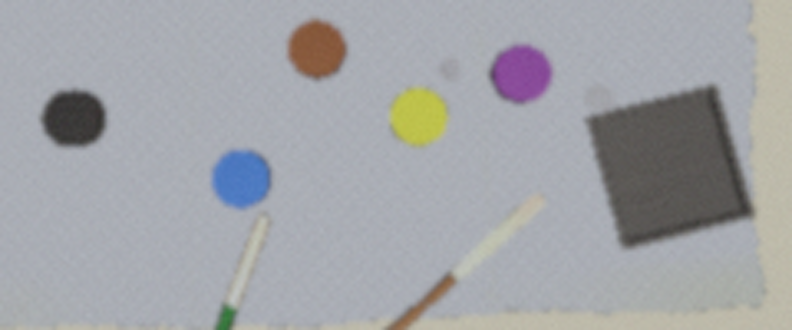

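```bash
python3 -m inch '[[[10,-15,0,1],[20,-30,0,2],[24,-36,0,2],[24,-36,0,2],[24,-36,0,2],[24,-36,0,2],[24,-36,0,2],[24,-36,0,2],[24,-36,0,2],[24,-36,0,2],[20,-34,-10,0],[14,-21,-30,0],[6,-10,-40,0],[4,-4,-30,0],[0,0,-10,0],[0,0,0,0]]]' 1 40
```

```text
time_s: 1.7
tcp_pos: [0.4369, 0.0941, 0.0797]
orientation: [-0.002, 0.001, 1.0, 0.0]
force: [-0.4, 0.4, 0.1]
opening: 0.998
gripper_force: 0.0
```

```bash
python3 -m inch '[[[1,1,-20,0],[0,0,-20,0],[0,0,-16,0],[0,0,-12,0],[0,0,-8,0],[0,0,-2,0],[0,0,0,0]]]' && python3 -m inch '[[[0,0,0,0],[0,0,0,0],[0,0,0,0],[0,0,0,0],[0,0,0,0],[0,0,0,0],[0,0,0,0],[0,0,0,0]]]' 0 60; python3 -c "
from h import *
s=manip.sense();print(s['force'],s['tcp_pos'],s['opening'],s['moment'])"
```

```text
time_s: 2.4
tcp_pos: [0.4395, 0.0953, 0.0034]
orientation: [0.001, 0.001, 1.0, 0.0]
force: [0.1, 0.1, 0.8]
opening: 1.002
gripper_force: 0.0
time_s: 3.2
tcp_pos: [0.4399, 0.095, 0.0035]
orientation: [0.001, 0.001, 1.0, 0.0]
force: [-0.6, -0.6, 6.7]
opening: 0.004
gripper_force: 3.5
[-0.56679835 -0.57152029  6.67236458] [0.43992615 0.09504357 0.00345973] 0.003877317510597651 [-0.071013    0.05538536 -0.05549502]
```

Run:
```python
from h import *
p,d=grab('scene','1'); q,_=grab('top','1')
cv2.imwrite('pics/v1.png',np.hstack([cv2.resize(p[140:280,120:290],(480,395)),cv2.resize(q[170:290,150:300],(320,256)) if 0 else cv2.resize(q[170:290,180:277],(319,395))]))
print(manip.sense()['opening'])
```

```text
0.0031452897410209446
```

View pics/v1.png

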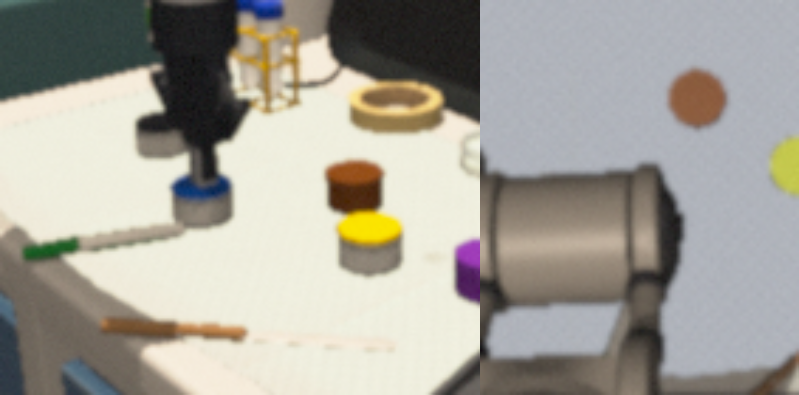

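The crop shows the shut fingers standing on the blue lid, tip at about (203,182). So the tool really stands about 30 mm higher than the reading. I'll raise it and measure the offset between camera and reading.

```bash
python3 -m inch '[[[0,0,20,0],[0,0,30,0],[0,0,20,0],[0,0,0,0],[0,0,0,0]]]'
python3 - <<'E'
from h import *
p,d=grab('scene','2'); s=manip.sense(); t=s['tcp_pos']; print(t,s['force'],s['joint_positions'])
c=cams.get_calibration('scene'); f=192/np.tan(np.radians(c['fovy'])/2); Rm=R(c['rotation'])
v,u=np.mgrid[0:384,0:512]; P=np.stack([(u-c['cx'])/f*d,(v-c['cy'])/f*d,d],-1)@Rm.T+c['position']
near=(np.hypot(P[...,0]-t[0],P[...,1]-t[1])<.07)&(P[...,2]>.045)&(d>0)
for lo in np.arange(.045,.26,.01):
    q=near&(P[...,2]>=lo)&(P[...,2]<lo+.01)
    if q.sum(): print(lo.round(3),q.sum(),P[q].min(0).round(3),P[q].max(0).round(3),(u[q].min(),u[q].max(),v[q].min(),v[q].max()))
b=find('scene',p,'blue',(191,208),14); print('blue',world('scene',*cen(b),.034))
cv2.imwrite('pics/v2.png',cv2.resize(p[120:240,130:290],(800,600),interpolation=cv2.INTER_CUBIC))
E
```

```text
time_s: 3.8
tcp_pos: [0.4389, 0.095, 0.0727]
orientation: [0.0, 0.001, 1.0, 0.0]
force: [-0.2, 0.0, -0.1]
opening: -0.003
gripper_force: 0.0
[0.43840724 0.09499583 0.07206454] [-0.18210632 -0.07123853 -0.51874065] [ 4.21689799e-02  3.66180473e-01  1.90179848e+00  1.12369668e-04
  8.74746251e-01 -1.52647317e+00]
0.095 2 [0.434 0.088 0.104] [0.436 0.089 0.105] (np.int64(190), np.int64(191), np.int64(179), np.int64(179))
0.105 34 [0.427 0.082 0.105] [0.448 0.105 0.115] (np.int64(185), np.int64(195), np.int64(175), np.int64(179))
0.115 41 [0.427 0.079 0.115] [0.445 0.103 0.125] (np.int64(185), np.int64(195), np.int64(172), np.int64(176))
0.125 46 [0.426 0.079 0.125] [0.446 0.099 0.135] (np.int64(185), np.int64(195), np.int64(167), np.int64(172))
0.135 39 [0.427 0.077 0.135] [0.445 0.108 0.145] (np.int64(183), np.int64(195), np.int64(163), np.int64(168))
0.145 63 [0.425 0.06  0.145] [0.451 0.127 0.155] (np.int64(178), np.int64(201), np.int64(157), np.int64(164))
0.155 90 [0.425 0.053 0.155] [0.45  0.134 0.165] (np.int64(176), np.int64(202), np.int64(152), np.int64(162))
0.165 112 [0.42  0
[... 429 characters left out ...]
05 126 [0.419 0.049 0.205] [0.446 0.134 0.215] (np.int64(175), np.int64(200), np.int64(132), np.int64(142))
0.215 88 [0.426 0.051 0.215] [0.446 0.13  0.225] (np.int64(176), np.int64(200), np.int64(131), np.int64(138))
0.225 77 [0.402 0.056 0.225] [0.46  0.102 0.235] (np.int64(172), np.int64(202), np.int64(127), np.int64(133))
0.235 142 [0.4   0.055 0.235] [0.47  0.106 0.245] (np.int64(171), np.int64(203), np.int64(123), np.int64(129))
0.245 141 [0.401 0.055 0.245] [0.462 0.114 0.255] (np.int64(170), np.int64(202), np.int64(118), np.int64(125))
0.255 143 [0.4   0.055 0.255] [0.464 0.11  0.265] (np.int64(170), np.int64(202), np.int64(114), np.int64(120))
blue [0.43109427 0.09032855 0.034     ]
```

View pics/v2.png

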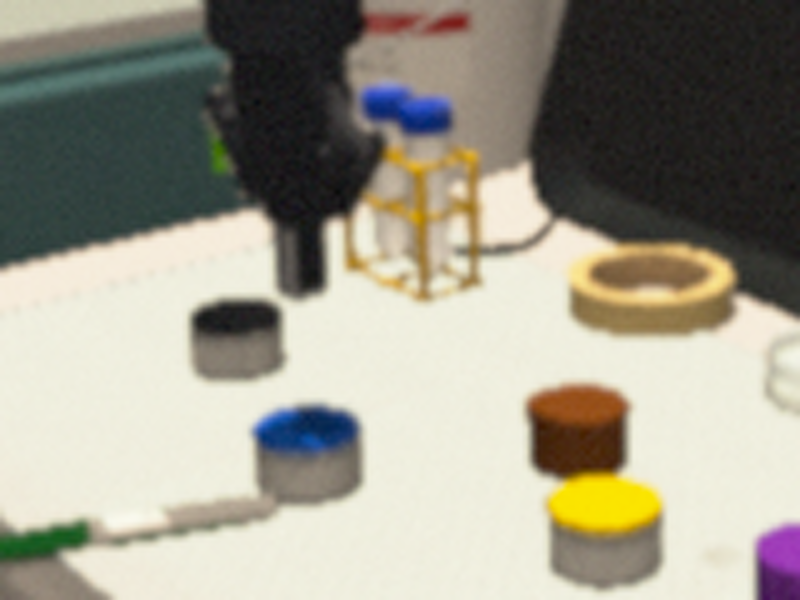

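The camera puts the tip at z ≈ 0.104 with 0.072 reported, so the reading is about 31 mm low. Horizontally they agree to within 2 mm, and the blue tin has not moved. The grasp height is therefore about −28 mm as reported.

```bash
python3 -m inch '[[[0,0,0,0],[0,0,0,0],[0,0,0,0],[0,0,-10,0],[0,0,-20,0],[0,0,-20,0],[0,0,-20,0],[0,0,-14,0],[0,0,0,0]]]' 1 60 && python3 -m inch '[[[0,0,-8,0],[0,0,-5,0],[0,0,-3,0],[0,0,0,0]]]'
```

```text
time_s: 4.75
tcp_pos: [0.4372, 0.0949, -0.0134]
orientation: [-0.002, 0.001, 1.0, -0.0]
force: [0.4, 0.5, -0.2]
opening: 1.001
gripper_force: 0.0
time_s: 5.15
tcp_pos: [0.4389, 0.095, -0.0274]
orientation: [-0.0, 0.001, 1.0, 0.0]
force: [0.3, 0.7, 0.7]
opening: 0.999
gripper_force: 0.0
```

```bash
python3 -m inch '[[[0,0,0,0],[0,0,0,0],[0,0,0,0],[0,0,0,0],[0,0,0,0],[0,0,0,0],[0,0,0,0]]]' 0 60
```

```text
time_s: 5.85
tcp_pos: [0.4394, 0.0951, -0.0264]
orientation: [0.001, 0.001, 1.0, 0.0]
force: [-1.5, 0.3, 8.8]
opening: 0.618
gripper_force: 61.4
```

```bash
python3 -m inch '[[[0,0,6,0],[0,0,14,0],[0,0,20,0],[0,0,20,0],[0,0,12,0],[0,0,4,0],[0,0,0,0],[0,0,0,0],[0,0,0,0],[0,0,0,0],[0,0,0,0]]]'; for i in 1 2 3; do python3 -m inch '[[[0,0,0,0]]]' | grep -E 'force:'; done;  python3 - <<'E'
from h import *
p,d=grab('scene','3'); b=find('scene',p,'blue',(191,185),22);x,y,w,h=cv2.boundingRect(b);print(x,y,w,h,[dpt('scene',x+w//2,y+k,d[y+k,x+w//2]).round(3) for k in range(2,26,3)])
print(manip.sense()['tau'])
cv2.imwrite('pics/v3.png',cv2.resize(p[120:240,130:290],(640,480),interpolation=cv2.INTER_CUBIC))
E
```

```text
time_s: 6.95
tcp_pos: [0.4388, 0.095, 0.0483]
orientation: [-0.0, 0.001, 1.0, 0.0]
force: [-0.5, -0.3, -1.4]
opening: 0.617
gripper_force: 63.0
force: [-0.9, -0.3, -2.1]
gripper_force: 63.0
force: [0.6, 0.6, -1.8]
gripper_force: 63.0
force: [-0.0, 0.3, -1.3]
gripper_force: 63.0
180 174 13 8 [array([0.432, 0.102, 0.11 ]), array([0.421, 0.086, 0.109]), array([0.417, 0.08 , 0.104]), array([0.416, 0.08 , 0.097]), array([0.416, 0.08 , 0.089]), array([0.414, 0.078, 0.082]), array([0.503, 0.224, 0.003]), array([0.492, 0.208, 0.002])]
[-2.13738444e-03 -3.96747386e+01 -1.74243039e+01  5.51731750e-05
  3.09512099e-03  4.89359900e-05]
```

View pics/v3.png

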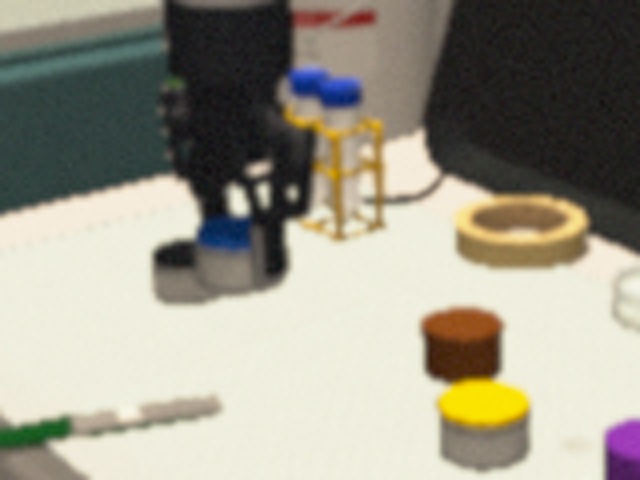

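The blue tin hangs level with its underside at about 76 mm. Fz is about −1.6 N. Setting it back down.

```bash
python3 -m inch '[[[0,0,-8,0],[0,0,-16,0],[0,0,-20,0],[0,0,-16,0],[0,0,-8,0],[0,0,-4,0],[0,0,-2,0],[0,0,0,0],[0,0,0,0]]]'; python3 -m inch '[[[0,0,-1,0],[0,0,0,0],[0,0,0,0]]]'
```

```text
time_s: 8.2
tcp_pos: [0.4395, 0.0951, -0.0248]
orientation: [0.001, 0.001, 1.0, 0.0]
force: [-0.9, -0.2, -1.7]
opening: 0.615
gripper_force: 63.0
time_s: 8.5
tcp_pos: [0.4391, 0.0951, -0.0261]
orientation: [0.0, 0.001, 1.0, 0.0]
force: [-0.2, 0.5, -0.9]
opening: 0.612
gripper_force: 63.0
```

```bash
python3 -m inch '[[[0,0,-1,0],[0,0,0,0]]]'; python3 -m inch '[[[0,0,0,0],[0,0,0,0],[0,0,0,0],[0,0,0,0],[0,0,10,0],[0,0,20,0],[0,0,30,0],[0,0,25,0],[8,-20,5,0],[14,-42,0,0],[14,-42,0,0],[12,-38,0,0],[6,-18,0,0],[0,-3,0,0],[0,0,-10,0],[0,0,-25,0],[0,0,-25,0],[0,0,-15,0],[0,0,0,0]]]' 1
```

```text
time_s: 8.7
tcp_pos: [0.4392, 0.0951, -0.0264]
orientation: [0.0, 0.001, 1.0, 0.0]
force: [-2.0, -0.9, 10.6]
opening: 0.614
gripper_force: 64.2
time_s: 10.6
tcp_pos: [0.4906, -0.066, -0.0144]
orientation: [-0.003, 0.0, 1.0, 0.001]
force: [-0.2, -0.3, -0.1]
opening: 0.999
gripper_force: 0.0
```

Run:
```python
from h import *
p,d=grab('scene','4'); b=find('scene',p,'blue',(191,208),16); x,y,w,h=cv2.boundingRect(b); print((w,h),world('scene',*cen(b),.034),dpt('scene',x+w//2,y+h//2,d[y+h//2,x+w//2]))
print(manip.sense()['tcp_pos'])
```

```text
(19, 9) [0.43199392 0.08853441 0.034     ] [0.42973631 0.08568735 0.03509656]
[ 0.49164881 -0.06644928 -0.01317972]
```

Blue stands upright where it was. Next, grip yellow and lift it.

```bash
python3 -m inch '[[[1,-2,-6,0],[0,0,-5,0],[0,0,-2,0],[0,0,0,0]]]'; python3 -m inch '[[[0,0,0,0],[0,0,0,0],[0,0,0,0],[0,0,0,0],[0,0,0,0],[0,0,0,0],[0,0,0,0]]]' 0 60;python3 -m inch '[[[0,0,6,0],[0,0,14,0],[0,0,20,0],[0,0,20,0],[0,0,12,0],[0,0,4,0],[0,0,0,0],[0,0,0,0],[0,0,0,0],[0,0,0,0],[0,0,0,0]]]'; for i in 1 2 3; do python3 -m inch '[[[0,0,0,0]]]' | grep -E 'force:'; done
```

```text
time_s: 11.05
tcp_pos: [0.4939, -0.0699, -0.0253]
orientation: [-0.0, 0.001, 1.0, 0.0]
force: [-1.1, 0.1, -0.1]
opening: 1.001
gripper_force: 0.0
time_s: 11.75
tcp_pos: [0.4942, -0.0696, -0.0244]
orientation: [0.0, 0.001, 1.0, 0.0]
force: [-2.1, 2.7, 8.0]
opening: 0.612
gripper_force: 61.8
time_s: 12.85
tcp_pos: [0.4937, -0.0699, 0.0503]
orientation: [-0.0, 0.001, 1.0, 0.0]
force: [-0.5, -0.4, -3.5]
opening: 0.616
gripper_force: 63.8
force: [-0.2, -0.3, -3.0]
gripper_force: 63.8
force: [0.2, -0.4, -4.1]
gripper_force: 63.8
force: [0.1, -0.7, -4.7]
gripper_force: 63.8
```

Yellow pulls about 3.8 N against 1.65 N for blue, so yellow is the heavier one. I'll set it back down and fetch blue.

```bash
python3 -c "
from h import *
p,d=grab('scene','5')
for v in range(185,225,4): print(v,dpt('scene',250,v,d[v,250]).round(3),p[v,250])"
python3 -m inch '[[[0,0,-8,0],[0,0,-16,0],[0,0,-20,0],[0,0,-16,0],[0,0,-8,0],[0,0,-4,0],[0,0,-2,0],[0,0,-1,0],[0,0,-1,0],[0,0,0,0]]]'
```

```text
185 [0.684 0.154 0.004] [ 67 115 139]
189 [ 0.494 -0.065  0.109] [  0  85 112]
193 [ 0.477 -0.084  0.11 ] [  0  97 127]
197 [ 0.474 -0.088  0.103] [ 85 122 144]
201 [ 0.473 -0.088  0.093] [117 130 141]
205 [ 0.472 -0.089  0.084] [115 128 137]
209 [0.551 0.001 0.019] [64 79 98]
213 [0.552 0.003 0.006] [19 44 75]
217 [ 0.542 -0.008  0.002] [218 234 236]
221 [ 0.529 -0.024  0.001] [222 238 240]
time_s: 14.2
tcp_pos: [0.4945, -0.0701, -0.0243]
orientation: [0.001, 0.001, 1.0, -0.0]
force: [-2.1, -0.6, 2.0]
opening: 0.611
gripper_force: 64.3
```

```bash
python3 -m inch '[[[0,0,0,0],[0,0,0,0],[0,0,0,0],[0,0,0,0],[0,0,10,0],[0,0,20,0],[0,0,30,0],[0,0,25,0],[-8,20,5,0],[-14,42,0,0],[-14,42,0,0],[-12,38,0,0],[-6,18,0,0],[0,5,0,0],[0,0,-10,0],[0,0,-25,0],[0,0,-25,0],[0,0,-15,0],[0,0,-9,0],[0,0,0,0]]]' 1; python3 -m inch '[[[0,0,-3,0],[0,0,-3,0],[0,0,0,0]]]'
```

```text
time_s: 16.2
tcp_pos: [0.4395, 0.0941, -0.0205]
orientation: [-0.001, 0.002, 1.0, -0.0]
force: [0.2, 0.8, 0.5]
opening: 0.999
gripper_force: 0.0
time_s: 16.5
tcp_pos: [0.4403, 0.095, -0.0251]
orientation: [0.0, 0.001, 1.0, 0.0]
force: [-0.2, 0.3, -0.1]
opening: 1.001
gripper_force: 0.0
```

```bash
python3 -m inch '[[[0,0,0,0],[0,0,0,0],[0,0,0,0],[0,0,0,0],[0,0,0,0],[0,0,0,0],[0,0,6,0],[0,0,14,0],[0,0,20,0],[0,0,20,0],[0,0,15,0],[0,0,5,0],[0,0,0,0]]]' 0 60
python3 - <<'E'
from h import *
z=np.load('/tmp/top_0.npz');p=z['p'];bg=np.median(p[225:260,130:160].reshape(-1,3),0)
for k,(u0,v0) in dict(blue=(223,239),yellow=(277,220),black=(172,220)).items():
    s=6; c=cv2.resize(p[v0-13:v0+13,u0-13:u0+13],None,fx=s,fy=s,interpolation=cv2.INTER_LINEAR).astype(float)
    D=np.linalg.norm(c-bg,axis=2); ref=np.median(D[13*s-12:13*s+12,13*s-12:13*s+12]); m=(D>ref/2).astype(np.uint8)
    ct=max(cv2.findContours(m,0,1)[0],key=cv2.contourArea); (x,y),ax,an=cv2.fitEllipse(ct)
    u,v=u0-13+(x+.5)/s-.5,v0-13+(y+.5)/s-.5; print(k,u,v,np.array(ax)/s,world('top',u,v,.034).round(4))
E
```

```text
time_s: 17.8
tcp_pos: [0.4403, 0.0951, 0.0552]
orientation: [0.001, 0.001, 1.0, 0.0]
force: [-0.0, 0.5, -1.2]
opening: 0.61
gripper_force: 63.0
blue 222.90559768676758 238.70262145996094 [17.25239054 17.96628698] [0.4378 0.095  0.034 ]
yellow 276.38402303059894 219.90213521321616 [17.02222824 17.30712001] [ 0.4933 -0.0679  0.034 ]
black 172.03995513916016 220.47917683919272 [16.8753891  19.10269419] [0.4942 0.2511 0.034 ]
```

```bash
python3 -m inch '[[[6,16,0,0],[10,28,0,0],[12,34,0,0],[12,34,0,0],[10,28,0,0],[5,14,0,0],[1,2,0,0],[0,0,0,0],[0,0,0,0]]]'
cat > m.py <<'E'
from h import *
from scipy.optimize import least_squares
import sys
def pts(d):
    c=cams.get_calibration('scene'); f=192/np.tan(np.radians(c['fovy'])/2)
    v,u=np.mgrid[0:384,0:512]; return np.stack([(u-c['cx'])/f*d,(v-c['cy'])/f*d,d],-1)@R(c['rotation']).T+c['position']
def cyl(P,c0,lo,hi):
    q=P[(np.hypot(P[...,0]-c0[0],P[...,1]-c0[1])<.034)&(P[...,2]>lo)&(P[...,2]<hi)]
    r=least_squares(lambda c:np.hypot(q[:,0]-c[0],q[:,1]-c[1])-.027,c0,loss='soft_l1',f_scale=.001)
    return r.x.round(4),len(q),np.sqrt(np.mean(r.fun**2)).round(4),q[:,2].min().round(4),q[:,2].max().round(4)
E
python3 - <<'E'
from m import *
p,d=grab('scene','6');P=pts(d);print(manip.sense()['tcp_pos'])
print('black',cyl(P,(.49,.247),.006,.030)); print('held',cyl(P,(.49,.247),.086,.108))
P0=pts(np.load('/tmp/scene_0.npz')['d'])
for k,c in dict(blue=(.435,.092),yellow=(.49,-.07),black=(.49,.247)).items(): print(k,cyl(P0,c,.006,.03))
cv2.imwrite('pics/v6.png',cv2.resize(p[120:240,100:260],(640,480),interpolation=cv2.INTER_CUBIC))
E
```

```text
time_s: 18.7
tcp_pos: [0.4953, 0.25, 0.0541]
orientation: [-0.001, 0.001, 1.0, -0.0]
force: [-1.0, -0.0, -1.3]
opening: 0.613
gripper_force: 63.1
[0.49549734 0.24998176 0.0543567 ]
black (array([0.4938, 0.2553]), 150, np.float64(0.0018), np.float64(0.0064), np.float64(0.03))
held (array([0.4935, 0.2474]), 126, np.float64(0.0028), np.float64(0.086), np.float64(0.1079))
blue (array([0.4371, 0.097 ]), 189, np.float64(0.0013), np.float64(0.0061), np.float64(0.0298))
yellow (array([ 0.493 , -0.0673]), 214, np.float64(0.0011), np.float64(0.006), np.float64(0.0299))
black (array([0.4941, 0.2554]), 149, np.float64(0.0017), np.float64(0.0061), np.float64(0.0298))
```

View pics/v6.png

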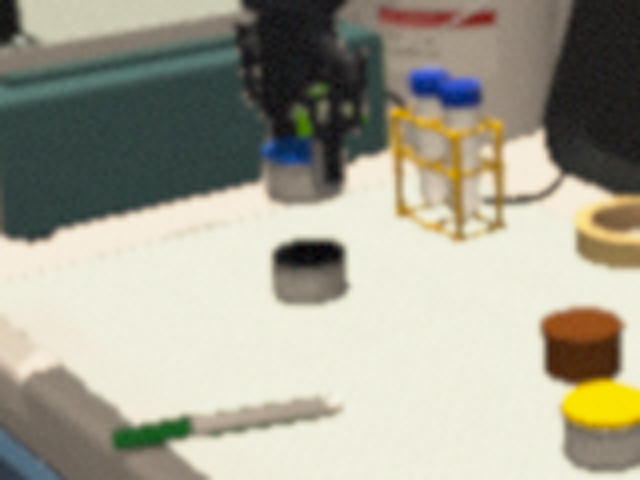

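```bash
python3 -m inch '[[[1,3,-6,0],[0,0,-12,0],[0,0,-12,0],[0,0,-8,0],[0,0,-3,0],[0,0,-2,0],[0,0,0,0],[0,0,0,0]]]'; for i in 1 2 3; do python3 -m inch '[[[0,0,-1,0],[0,0,0,0]]]'|grep -E "tcp|force: \["; done
```

```text
time_s: 19.55
tcp_pos: [0.4973, 0.2542, 0.012]
orientation: [0.0, 0.001, 1.0, 0.0]
force: [0.4, 0.3, -1.0]
opening: 0.618
gripper_force: 63.1
tcp_pos: [0.4971, 0.2541, 0.0109]
force: [-0.0, -0.2, -1.7]
tcp_pos: [0.497, 0.2541, 0.0097]
force: [1.1, -0.3, -1.5]
tcp_pos: [0.4971, 0.2541, 0.0097]
force: [-2.8, -0.7, 6.5]
```

```bash
python3 -m inch '[[[0,0,0,0],[0,0,0,0],[0,0,0,0],[0,0,0,0],[0,0,0,0],[0,0,10,0],[0,0,20,0],[0,0,25,0],[0,-10,15,0],[0,-30,0,0],[0,-45,0,0],[0,-45,0,0],[0,-45,0,0],[0,-45,0,0],[0,-45,0,0],[0,-35,0,0],[-2,-18,0,0],[0,-5,0,0],[0,0,0,0]]]' 1
python3 - <<'E'
from m import *
p,d=grab('scene','7');q,dq=grab('top','7');P=pts(d)
print('black',cyl(P,(.494,.253),.006,.030)); print('blue',cyl(P,(.494,.253),.040,.064))
z=dq[205:235,155:190]; i=np.argmin(np.where(z>0,z,9)); print(z[15,17])
h=find('top',q,'blue',(172,220),16); print('lid',world('top',*cen(h),.068), cv2.boundingRect(h))
print('yellow',cyl(P,(.493,-.068),.006,.03))
a=cv2.resize(p[150:210,140:220],(400,300),interpolation=cv2.INTER_CUBIC);b=cv2.resize(q[190:250,132:212],(400,300),interpolation=cv2.INTER_CUBIC);cv2.imwrite('pics/v7.png',np.hstack([a,b]))
E
```

```text
time_s: 22.05
tcp_pos: [0.4948, -0.0695, 0.0789]
orientation: [0.0, 0.002, 1.0, 0.0]
force: [-0.1, 0.6, 0.1]
opening: 1.002
gripper_force: 0.0
black (array([0.4941, 0.2557]), 152, np.float64(0.0017), np.float64(0.0062), np.float64(0.0297))
blue (array([0.4942, 0.2545]), 157, np.float64(0.0018), np.float64(0.0402), np.float64(0.0639))
1.026827
lid [0.49434352 0.25159962 0.068     ] (161, 212, 17, 17)
yellow (array([ 0.4935, -0.0699]), 213, np.float64(0.0014), np.float64(0.0061), np.float64(0.0299))
```

View pics/v7.png

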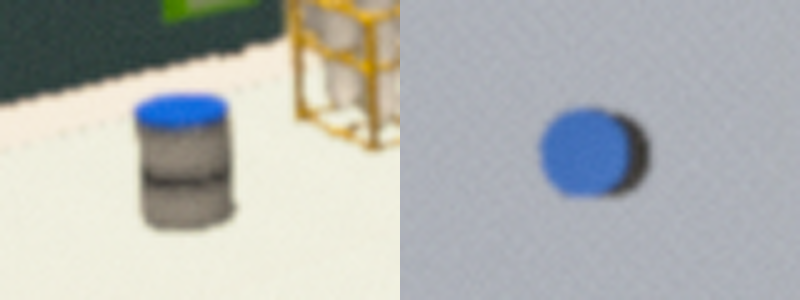

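The stack stands upright: the black seam and blue lid are in line at (185,180) in the crop, and the circle fits put them about 1 mm apart. Next, pick up yellow.

```bash
python3 -m inch '[[[0,0,-15,0],[0,0,-25,0],[0,0,-25,0],[0,0,-17,0],[0,0,-10,0],[0,0,-7,0],[0,0,-4,0],[0,0,0,0]]]'; python3 -m inch '[[[0,0,0,0],[0,0,0,0],[0,0,0,0],[0,0,0,0],[0,0,0,0],[0,0,0,0],[0,0,0,0]]]' 0 60
```

```text
time_s: 22.95
tcp_pos: [0.4951, -0.0687, -0.0242]
orientation: [0.0, 0.001, 1.0, 0.0]
force: [-0.7, -0.6, -0.9]
opening: 1.005
gripper_force: 0.0
time_s: 23.65
tcp_pos: [0.4956, -0.0694, -0.0231]
orientation: [0.001, 0.001, 1.0, -0.0]
force: [-2.5, -1.3, 7.4]
opening: 0.612
gripper_force: 61.8
```

```bash
python3 -m inch '[[[0,0,6,0],[0,0,15,0],[0,0,25,0],[0,0,30,0],[-4,-5,30,0],[-8,-20,22,0],[-8,-30,12,0],[-8,-35,5,0],[-7,-35,0,0],[-6,-35,0,0],[-5,-32,0,0],[-3,-24,0,0],[-1,-13,0,0],[0,-5,0,0],[0,-1,0,0],[0,0,0,0],[0,0,0,0],[0,0,0,0]]]'
python3 - <<'E'
from m import *
p,d=grab('scene','8');q,_=grab('top','8');P=pts(d);s=manip.sense();print(s['tcp_pos'],s['force'])
m=(np.hypot(P[...,0]-.44,P[...,1]+.305)<.04)&(P[...,2]>.12)&(P[...,2]<.195);Q=P[m]
print('held',cyl(P,(.444,-.303),.15,.172),'zmin',np.percentile(Q[:,2],[0,2,5]))
print('black',cyl(P,(.494,.253),.006,.030),'blue',cyl(P,(.494,.253),.040,.064))
cv2.imwrite('pics/v8.png',cv2.resize(p,(640,480)))
E
```

```text
time_s: 25.45
tcp_pos: [0.4452, -0.3031, 0.1208]
orientation: [-0.0, 0.001, 1.0, 0.0]
force: [0.4, -0.6, -4.5]
opening: 0.612
gripper_force: 64.1
[ 0.44516835 -0.30342591  0.12081419] [-0.57009272  0.75878297 -3.31923981]
held (array([ 0.4434, -0.3036]), 351, np.float64(0.002), np.float64(0.1501), np.float64(0.1719)) zmin [0.14386112 0.14557239 0.14780933]
black (array([0.4942, 0.2556]), 149, np.float64(0.0018), np.float64(0.0064), np.float64(0.0298)) blue (array([0.4944, 0.2544]), 154, np.float64(0.0018), np.float64(0.04), np.float64(0.0638))
```

View pics/v8.png

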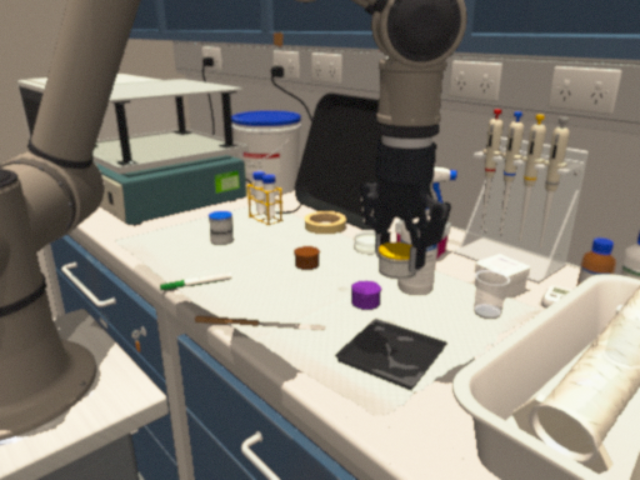

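The yellow tin hangs level over the tray with its underside at z ≈ 0.145 and its centre at (0.443, −0.304). The blue-on-black stack is at (220,228) in the picture, and the bystanders have not moved. Handing in.

```bash
python3 -m inch '[[[0,0,0,0],[0,0,0,0],[0,0,0,0]]]'; python3 -c "
from h import *
print(workorder.job_done())"
```

```text
time_s: 25.85
tcp_pos: [0.445, -0.3039, 0.1207]
orientation: [0.0, 0.001, 1.0, 0.0]
force: [0.1, 0.2, -3.7]
opening: 0.608
gripper_force: 64.1
the job is handed in; nothing more can be done
None
```

I handed the job in at 25.85 s: blue, the lighter tin, stands on the black tin about 1 mm off centre, and yellow, the heavier, is held level over the middle of the tray with its underside about 14 cm (its centre about 16 cm) above the tray floor; my first grasp at blue missed because the height reading was about 31 mm low, and the shut fingers pressed its lid with about 7 N.

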